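Open the safety-capped cleaner bottle on its raised stand

ROBOT

A 6-joint arm with a two-finger parallel gripper is mounted at the origin on the work surface. World frame = base frame: x ahead of the robot, y to its left, z up, the work surface at z = 0. Lengths are in m, angles in rad, forces in N, time in s.
With the tool pointing down it reaches from about 0.3 to 0.95 m from the base axis. Payload 3.1 kg.
Tool frame: the origin (TCP) lies at the very end of the fingers, on their centre line; the grasp point (between the pads) lies 19 mm behind it; z points along the fingers, y is the direction in which the jaws open and shut (so a half turn about z gives the same grasp; the last joint's range is limited). The gripper opens to 85 mm and grips with 20 to 120 N. Pads are 22 mm wide; open, the fingers measure 114 mm over their backs; the gripper's body (76 mm by 85 mm) begins 54 mm behind the grasp point. The pads swing forward as they close: fully open they stand 13 mm farther back than shut.
Start: joints at [-1.312, 0.308, 1.634, -0, 1.2, -0.07], TCP at [0.202, -0.592, 0.231] pointing down, gripper open.
Joint ranges: [-3.06, 3.06], [-0.79, 1.96], [0.05, 2.63], [-1.19, 4.34], [0.05, 2.64], [-2.94, 2.94]. Speed limits (rad/s): [2.79, 2.79, 3.14, 3.14, 3.14, 3.14].

INTERFACE

Orientations are given as a rotation vector (axis times angle).
In Python, from rig import status, optics, job gives the robot as it stands. The module is installed in compiled form; this text tells all that it offers.
- The arm moves only by the shell command python3 -m inch 'ROWS' [FORCE]. ROWS is JSON, one flat list of numbers, 7 for each row, row after row: the turn, a rotation vector about the tool's x, y, z in rad, then the shift along the tool's x, y, z in m, then the closure, from 0 (fully open) to 1 (shut). In form: [wx, wy, wz, dx, dy, dz, jaw, wx, wy, wz, dx, dy, dz, jaw, ...]. A call has 1 to 20 rows; each row is the pose to reach, as a shift and turn from the pose commanded when the call began, along the tool's axes at that moment; what a row does not reach only later rows make up. A row lasts 1/8 s, in which the tool goes at most 62.5 mm and 10.7 degrees, less where a joint would pass 70% of its speed; a pose out of reach is approached as far as the arm can. A call with a gripper value outside its range is refused whole. The fingers move at their own pace and stop on an object; FORCE is the grip in N (left out, the last holds). Time passes only in rows, so rows that repeat a pose let the fingers close. It gives the time, the measured TCP pose, the force and the opening at its end, in the units of the state.
- status.state(): the state, without advancing time (a new reading comes with each control period).
- optics.read_camera(name): name is "side" or "top"; returns the picture (480x640x3 uint8, red, green, blue); there is no depth.
- optics.calibration(name): a dict with "camera_matrix" (3x3 intrinsics, pixels), "pose" (4x4, takes a point from camera to world coordinates). Camera axes: x right, y down, z forward; pixel columns grow to the right and rows downward; lengths in m; the calibration is good to about 2 mm. A picture is of the moment at which its call begins. calibration takes no time and is no camera call.
- job.sign_off(): hands the job in, once; it reports no verdict.
Trained networks look in the newest picture that a camera, given by its name, has taken for a name from the list of things; names that differ only in an ending like _2 or _b are one class to them, and where a whole thing is asked for, a point or a joint stands for the part that bears it (a point fixed in the world has none). Each returns a list of dicts, best first, with "confidence" (0 to 1); they miss things now and then, are a little off and sometimes report something else, mostly with a low value. They report only what shows in the picture. A call takes as long as a camera call. They do not tell look-alikes from the thing itself.
- optics.cut_out(label, camera): "region" (480x640 bool, what is visible of it) and "location" ([column, row] in pixels, amid what is visible of it).
The state is a dict: "clock": time; "qpos": joint angles; "joint_velocities": joint speeds; "joint_torque": joint torques, N m; "tool_pos": TCP position; "eef_rot": TCP orientation; "wrist_force": force on the tool from outside, world axes, zero at the start; "torque": the same for the moment, N m; "grip_width": finger opening in m.
Only numpy, scipy, OpenCV 4.12 (cv2) and the standard library are available. Lean on these libraries where they do the work, as an engineer would, in place of code of your own. Each camera call takes 0.05 s, during which the arm holds its last target. There are 200 camera calls.

TASK

Pick up the square white cleaner bottle (its closed safety cap is a good handle) and seat it fully down and upright in the square tray of the raised bottle stand, which keeps it from turning. Then push the cap down and, while pushing, twist it counter-clockwise (seen from above) until it is free, and lift it off. Finish while holding the cap still and upright in the gripper, 5 to 12 cm clear above the open neck, with the bottle still seated in the stand and the other things on the bench left where they were.

Things in the scene. Friction and masses are not known exactly. Their poses are not given: they have to be found in the camera images.
- bottle_foot (a point): centre of the underside of the loose square white plastic bottle: body 60 x 60 mm, 85 mm tall, shoulder to 100 mm, round neck 34 mm across with its top at 120 mm; about 0.35 kg, standing on the bench at the start. z is its upward axis, x and y are square to its flat sides. 142 mm tall with the cap; can be carried by the cap.
- cap_center (a point): centre, half-way up, of the loose round ribbed grey cap, 56 mm across, 34 mm tall, z up. Locked on, it is 125 mm above the bottle's underside (rim at 108). At rest it can neither turn (2 degrees play) nor lift. Pushed down 4 mm or more (bottoms at 6.5) it turns counter-clockwise from above; from 35 to 85 degrees of turn relative to the bottle it lifts straight off; stop at 90.
- plunger (a joint): how far the spring inside the neck, which holds the cap up in its locks, is pushed in, m: 0 with the cap at rest in its locks, 0.0065 with the cap fully pushed down, -0.002 with the cap off. It takes 5.4 N at 0 and about 11 N fully in.
- stand_seat (a point): centre of the tray floor of the fixed steel stand, 60 mm above the bench, where the bottle's underside belongs; z up, x and y square to the tray's walls. Tray 65 mm square inside (2.5 mm play all round, skew up to 5 degrees, any quarter turn fits); walls straight to 15 mm above its floor, then flared, ending 26 mm above it, 85 mm across. Post 45 mm square, foot plate 120 x 120 x 8 mm.
- jar_mid (a point): bystander: middle of a round white jar, 60 mm in diameter, 65 mm tall; stands about midway between bottle and stand
- drive_mid (a point): bystander: middle of a flat aluminium hard drive, 147 x 101 x 25 mm, lying on the bench beyond the jar
- driver_grip (a point): bystander: handle of a screwdriver with a black handle lying on the bench, nearer the robot than the jar, about 20 cm long
- board_mid (a point): bystander: middle of a green circuit board, 120 x 80 mm, up to 16 mm tall with its parts, lying flat on the far left part of the bench
- drill_mid (a point): bystander: middle of the handle, 100 mm above the bench, of a cordless drill standing on its battery, 215 mm tall, at the left edge of the bench
- ram_mid (a point): bystander: middle of a narrow green memory board, 130 x 30 x 8 mm, lying flat on the far right part of the bench
Not all that is in view belongs to the job. Leave any blue or pink look-alike of the part that bears cap_center alone.

How it is judged:
On the way, in this order (a step that is already met when the one before it is completed fails the run):
1. the bottle, its cap still locked on, is seated upright in the stand's tray (horizontal distance between bottle_foot and stand_seat below 0.006 m and z of bottle_foot in the frame of stand_seat between -0.004 and 0.004 m and angle between bottle_foot's own z axis and vertical below 0.07 rad and z of cap_center in the frame of bottle_foot below 0.13 m and angle between the x axis of cap_center and the x axis of bottle_foot, either way round below 0.2 rad), for 0.2 s.
2. with the bottle seated, the cap is pushed down and turned out of its locks (horizontal distance between bottle_foot and stand_seat below 0.006 m and z of bottle_foot in the frame of stand_seat between -0.004 and 0.004 m and angle between bottle_foot's own z axis and vertical below 0.07 rad and value of joint plunger above 0.0025 m and angle between the x axis of cap_center and the x axis of bottle_foot, either way round above 0.25 rad and z of cap_center in the frame of bottle_foot below 0.13 m).
At the end, for the whole second after the job is handed in: Bottle in the tray, within 6 mm sideways and 4 mm in height of its seat, tilted under 4 degrees, untouched by robot; cap gripped (over 2 N), touching neither bottle nor stand, still, tilted under 17 degrees, within 40 mm sideways of the neck, its rim 40 to 140 mm above the neck (horizontal distance between bottle_foot and stand_seat below 0.006 m and z of bottle_foot in the frame of stand_seat between -0.004 and 0.004 m and angle between bottle_foot's own z axis and vertical below 0.07 rad and z of cap_center in the frame of bottle_foot between 0.177 and 0.277 m and horizontal distance between cap_center and bottle_foot below 0.04 m and angle between cap_center's own z axis and vertical below 0.3 rad and contact force between cap and the fingers above 2 N and contact force between cap and bottle below 0.1 N and contact force between cap and stand below 0.1 N and linear speed of cap below 0.05 m/s and linear speed of bottle below 0.03 m/s and contact force between bottle and the arm below 0.1 N and contact force between bottle and the fingers below 0.1 N); the arm keeps its last pose, push and grip.
It fails at once if a bystander is moved by more than 3 cm (distance of any of jar_mid, drive_mid, driver_grip, board_mid, drill_mid, ram_mid from where it was at the start of the episode above 0.03 m).
It also fails if it takes over 53 s, if anything falls off the work surface, if the arm or the gripper's body presses on something with over 40 N, if the wrist force passes 120 N, or if a joint passes its speed limit or range.

## Working session

There is one attempt and no reset: what is moved stays moved. The work goes in short steps, Python scripts to look and compute and a shell command to move; the robot and the scene stay as the last step left them, time stands still between calls to the robot, and variables do not carry over. Pictures are saved under pics/ and viewed, about 8 in all and at most 12, crops included, and the job is handed in when it is done.

```bash
mkdir -p pics
cat > h.py <<'E'
import numpy as np, cv2
from rig import status, optics, job
from scipy.spatial.transform import Rotation as R
def px2w(cam,uv,z):
    c=optics.calibration(cam);K=np.array(c['camera_matrix']);T=np.array(c['pose'])
    d=T[:3,:3]@np.linalg.solve(K,[uv[0],uv[1],1]);o=T[:3,3]
    return o+d*(z-o[2])/d[2]
def w2px(cam,p):
    c=optics.calibration(cam);K=np.array(c['camera_matrix']);T=np.array(c['pose'])
    q=K@(T[:3,:3].T@(np.array(p)-T[:3,3]));return q[:2]/q[2]
def tool(p): # world displacement to tool axes for TCP -> p
    s=status.state();return R.from_rotvec(s['eef_rot']).inv().apply(np.array(p)-s['tool_pos'])
E
python3 - <<'E'
from h import *
np.set_printoptions(precision=3,suppress=True)
a=[]
for n in('side','top'):
    im=optics.read_camera(n);cv2.imwrite(f'pics/{n}0.png',im[:,:,::-1])
    c=optics.calibration(n);print(n,np.array(c['camera_matrix']),np.array(c['pose']))
    for l in('bottle_foot','cap_center','stand_seat','jar_mid'):
        print(l,[(round(d['confidence'],2),np.round(d['location']),d['region'].sum()) for d in optics.cut_out(l,n)])
s=status.state();print(s); print(R.from_rotvec(s['eef_rot']).as_matrix())
E
```

```text
side [[434.592   0.    315.29 ]
 [  0.    434.592 236.595]
 [  0.      0.      1.   ]] [[-0.997 -0.038  0.069  0.518]
 [-0.079  0.577 -0.813  0.85 ]
 [-0.009 -0.816 -0.578  0.618]
 [ 0.     0.     0.     1.   ]]
bottle_foot []
cap_center [(0.9, array([345., 150.]), np.int64(374)), (0.79, array([308., 177.]), np.int64(306)), (0.61, array([356., 202.]), np.int64(386)), (0.57, array([382., 190.]), np.int64(348)), (0.55, array([328., 163.]), np.int64(91))]
stand_seat [(0.88, array([345., 312.]), np.int64(4238))]
jar_mid [(0.86, array([368., 239.]), np.int64(786)), (0.19, array([344., 177.]), np.int64(913))]
top [[480.154   0.    318.711]
 [  0.    480.154 238.056]
 [  0.      0.      1.   ]] [[ 0.024 -0.983  0.182  0.389]
 [-1.    -0.025 -0.004  0.093]
 [ 0.008 -0.182 -0.983  1.157]
 [ 0.     0.     0.     1.   ]]
bottle_foot [(0.71, array([463., 275.]), np.int64(544))]
cap_center [(0.88, array([421., 286.]), np.int64(511)), (0.76, array([515., 257.]), np.int64(590)), (0.76, array([460., 317.]), np.int64(504)), (0.74, array([484., 269.]), np.int64(660))]
stand_seat [(0.66, array([353., 215.]), np.int64(2477)), (0.56, array([249., 274.]), np.int64(2525))]
jar_mid [(0.61, array([346., 295.]), np.int64(552))]
{'clock': 0.5, 'qpos': array([-1.312,  0.308,  1.634, -0.   ,  1.2  , -0.07 ]), 'joint_velocities': array([ 0.   ,  0.001, -0.002, -0.001, -0.   ,  0.001]), 'joint_torque': array([  0.   , -41.481, -27.672,  -0.   ,   0.002,   0.   ]), 'tool_pos': array([ 0.202, -0.592,  0.231]), 'eef_rot': array([-3.099, -0.514,  0.   ]), 'wrist_force': array([-0.02 ,  0.178, -0.285]), 'torque': array([ 0.008, -0.01 ,  0.034]), 'grip_width': 0.08537936525748031}
[[ 0.946  0.323 -0.   ]
 [ 0.323 -0.946  0.   ]
 [-0.    -0.    -1.   ]]
```

View pics/top0.png

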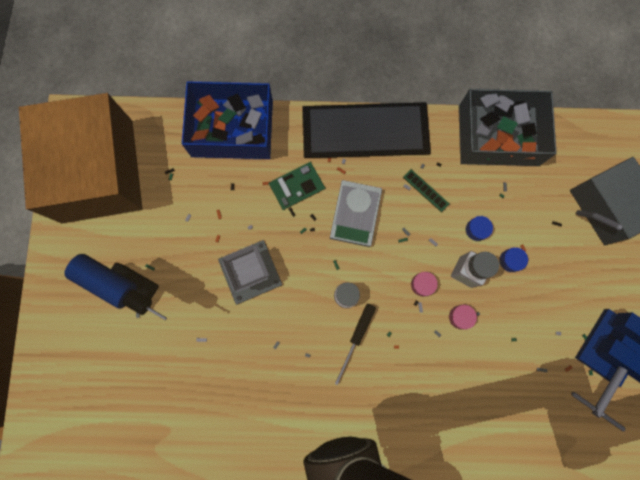

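View pics/side0.png

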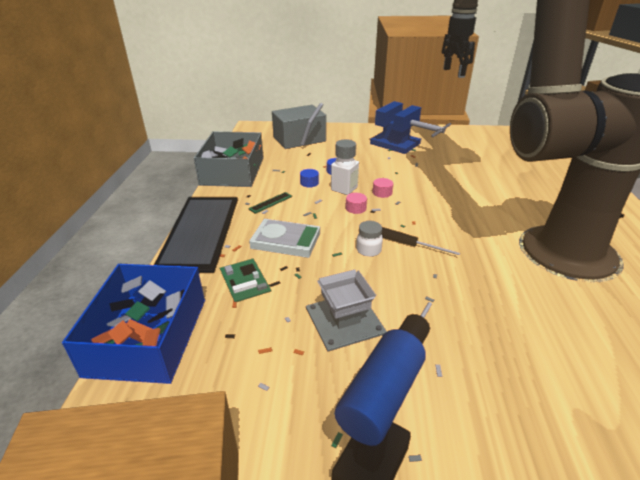

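The top view shows the candidates for the cap. The grey cap on the white bottle is at (484,265). The blue look-alikes are at (480,228) and (515,259), and the pink ones at (426,284) and (464,317). The jar, with its own grey lid, is at (348,295). I choose the grey cap at (484,265). The stand is at (249,272). I'll crop both closely to get their yaw.

Run:
```python
from h import *
np.set_printoptions(precision=4,suppress=True)
im=cv2.imread('pics/top0.png')
a=cv2.resize(im[240:300,445:535],None,fx=6,fy=6,interpolation=cv2.INTER_CUBIC)
b=cv2.resize(im[235:310,210:290],None,fx=5,fy=5,interpolation=cv2.INTER_CUBIC)
o=np.zeros((375,945,3),np.uint8);o[:360,:540]=a;o[:,540:940]=b
cv2.imwrite('pics/crop.png',cv2.resize(o,(800,317)))
side=optics.read_camera('side');d=[x for x in optics.cut_out('stand_seat','side')][0]
optics.read_camera('top')
for l in ('cap_center','bottle_foot','stand_seat'):
  for d in optics.cut_out(l,'top'):
    r=d['region'].astype(np.uint8);c=cv2.findContours(r,0,2)[0];c=max(c,key=cv2.contourArea)
    print(l,round(d['confidence'],2),np.round(d['location'],1),cv2.minEnclosingCircle(c),cv2.minAreaRect(c))
```

```text
cap_center 0.93 [425.  285.3] ((423.756103515625, 284.4146423339844), 13.015555381774902) ((423.75006103515625, 284.2500305175781), (24.041629791259766, 24.748737335205078), 45.0)
cap_center 0.84 [478.  228.4] ((478.80767822265625, 228.75961303710938), 12.810057640075684) ((478.7000427246094, 228.39999389648438), (22.807889938354492, 25.043960571289062), 63.43495178222656)
cap_center 0.8 [462.6 318.6] ((462.4444580078125, 318.0), 13.592476844787598) ((462.5000305175781, 318.0), (24.748737335205078, 24.748737335205078), 45.0)
cap_center 0.73 [511.3 257.9] ((513.0, 260.0), 14.31792163848877) ((513.0882568359375, 259.64703369140625), (25.210289001464844, 27.954267501831055), 59.03623962402344)
cap_center 0.7 [482.6 267.4] ((483.2930908203125, 265.5), 14.715506553649902) ((483.5, 265.0), (26.0, 29.0), 90.0)
cap_center 0.29 [464.9 272. ] ((469.1372375488281, 270.78076171875), 19.173986434936523) ((465.53472900390625, 272.4488525390625), (35.67169952392578, 30.35524559020996), 67.83365631103516)
bottle_foot 0.87 [464.5 273.8] ((468.978271484375, 270.396728515625), 18.8312931060791) ((464.9499816894531, 271.8500061035156), (34.46882247924805, 29.09295082092285), 71.56504821777344)
stand_seat 0.7 [249.2 273.3] ((249.0, 272.5), 34.471099853515625) ((249.3402557373047, 272.3165588378906), (49.76923751831055, 52.076927185058594), 67.38013458251953)
stand_seat 0.41 [426.3 189.6] ((425.0869140625, 191.82241821289062), 25.57023811340332) ((426.19781494140625, 190.68508911132812), (51.024776458740234, 12.273271560668945), 43.090843200683594)
```

View pics/crop.png

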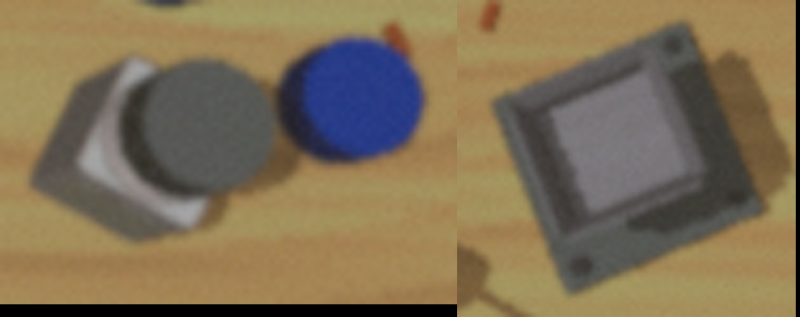

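The crop confirms the choice: grey cap on the white bottle, with a blue look-alike close on its right. The left crop has the bottle's base corners at about (35,182) and (138,240). The tray and foot plate on the right look parallel, turned about 25°. Next I'll fit projected models to the network masks.

```bash
cat > fit.py <<'E'
from h import *
from scipy.optimize import minimize
def sq(x,y,w,z,t):
    c=np.array([[1,1],[1,-1],[-1,-1],[-1,1]])*w/2
    r=np.array([[np.cos(t),-np.sin(t)],[np.sin(t),np.cos(t)]]);c=c@r.T+[x,y]
    return np.c_[c,np.full(4,z)]
def circ(x,y,r,z):
    a=np.linspace(0,6.28,40);return np.c_[x+r*np.cos(a),y+r*np.sin(a),np.full(40,z)]
def hull(cam,pts):
    u=np.array([w2px(cam,p) for p in pts],np.float32)
    m=np.zeros((480*4,640*4),np.uint8);h=cv2.convexHull(u)
    cv2.fillPoly(m,[np.int32(np.round((h*4+1.5)*16))],1,shift=4);return cv2.resize(m.astype(np.float32),(640,480),interpolation=cv2.INTER_AREA)
def bottle(cam,p,z0=0):
    x,y,t=p
    m=hull(cam,np.r_[sq(x,y,.06,z0,t),sq(x,y,.06,z0+.085,t)])
    return np.maximum(m,hull(cam,np.r_[circ(x,y,.028,z0+.108),circ(x,y,.028,z0+.142)]))
def stand(cam,p):
    x,y,t=p
    m=hull(cam,np.r_[sq(x,y,.12,0,t),sq(x,y,.12,.008,t)])
    return np.maximum(m,hull(cam,np.r_[sq(x,y,.085,.086,t),sq(x,y,.07,.058,t)]))
def fit(model,targets,p0):
    f=lambda p:sum(np.abs(model(c,p)-m).sum() for c,m in targets.items())
    best=min((minimize(f,[p0[0],p0[1],t],method='Nelder-Mead',options=dict(initial_simplex=np.array([[p0[0],p0[1],t],[p0[0]+.012,p0[1],t],[p0[0],p0[1]+.012,t],[p0[0],p0[1],t+.25]]),xatol=1e-4,maxiter=150)) for t in (0,.5,1.)),key=lambda r:r.fun)
    return best.x,best.fun
E
cat > f1.py <<'E'
from fit import *
np.set_printoptions(precision=4,suppress=True)
def near(lab,cam,uv,tol=25):
    D=[d for d in optics.cut_out(lab,cam) if np.hypot(*(d['location']-np.array(uv)))<tol and d['confidence']>.3]
    return min(D,key=lambda d:np.hypot(*(d['location']-np.array(uv))))['region'].astype(float) if D else None
acc={}
for k in range(3):
  for cam,b,c,s in(('top',(465,273),(483,266),(249,273)),('side',(345,177),(345,150),(345,312))):
    optics.read_camera(cam)
    for n,l,uv,t in(('b','bottle_foot',b,12),('c','cap_center',c,12),('s','stand_seat',s,25)):
        m=near(l,cam,uv,t)
        if m is not None: acc.setdefault((n,cam),[]).append(m)
A={k:np.mean(v,0) for k,v in acc.items()};print({k:len(v) for k,v in acc.items()})
p0=px2w('top',(483.5,265.5),.142);s0=px2w('top',(250,272),.05);print(p0,s0)
capm=lambda cam,p:hull(cam,np.r_[circ(p[0],p[1],.028,.108),circ(p[0],p[1],.028,.142)])
ct={c:A['c',c] for c in('top','side') if ('c',c) in A}
print('cap',fit(capm,ct,p0))
for cs in(['top'],['side'],['top','side']):
  bt={c:np.maximum(A['b',c],A['c',c]) for c in cs if ('b',c) in A and ('c',c) in A}
  st={c:A['s',c] for c in cs if ('s',c) in A}
  if bt:print(cs,'bottle',fit(bottle,bt,p0))
  if st:print(cs,'stand',fit(stand,st,s0))
print(status.state()['clock'])
E
python3 f1.py
```

```text
{('b', 'top'): 3, ('c', 'top'): 3, ('s', 'top'): 3, ('b', 'side'): 3, ('c', 'side'): 3, ('s', 'side'): 3}
[ 0.5269 -0.2633  0.142 ] [0.5109 0.2461 0.05  ]Traceback (most recent call last):
  File "f1.py", line 17, in <module>
    print('cap',fit(capm,ct,p0))
                ~~~^^^^^^^^^^^^
  File "fit.py", line 23, in fit
    best=min((minimize(f,[p0[0],p0[1],t],method='Nelder-Mead',options=dict(initial_simplex=np.array([[p0[0],p0[1],t],[p0[0]+.012,p0[1],t],[p0[0],p0[1]+.012,t],[p0[0],p0[1],t+.25]]),xatol=1e-4,maxiter=150)) for t in (0,.5,1.)),key=lambda r:r.fun)
  File "fit.py", line 23, in <genexpr>
    best=min((minimize(f,[p0[0],p0[1],t],method='Nelder-Mead',options=dict(initial_simplex=np.array([[p0[0],p0[1],t],[p0[0]+.012,p0[1],t],[p0[0],p0[1]+.012,t],[p0[0],p0[1],t+.25]]),xatol=1e-4,maxiter=150)) for t in (0,.5,1.)),key=lambda r:r.fun)
              ~~~~~~~~^^^^^^^^^^^^^^^^^^^^^^^^^^^^^^^^^^^^^^^^^^^^^^^^^^^^^^^^^^^^^^^^^^^^^^^^^^^^^^^^^^^^^^^^^^^^^^^^^^^^^^^^^^^^^^^^^^^^^^^^^^^^^^^^^^^^^^^^^^^^^^^^^^^^^^^^^^^^^^^^^^^^^^^^^^^^^^^^^^^^^^^
    res = _minimize_neldermead(fun, x0,
[... 288 characters left out ...]
^^^^^^^^^^^^^^^^^^^^^^^^^^^^^^^^^^^^^^^^^^^^^^
  File "fit.py", line 22, in <genexpr>
    f=lambda p:sum(np.abs(model(c,p)-m).sum() for c,m in targets.items())
                          ~~~~~^^^^^
  File "f1.py", line 15, in <lambda>
    capm=lambda cam,p:hull(cam,np.r_[circ(p[0],p[1],.028,.108),circ(p[0],p[1],.028,.142)])
                      ~~~~^^^^^^^^^^^^^^^^^^^^^^^^^^^^^^^^^^^^^^^^^^^^^^^^^^^^^^^^^^^^^^^^
  File "fit.py", line 10, in hull
    u=np.array([w2px(cam,p) for p in pts],np.float32)
                ~~~~^^^^^^^
  File "h.py", line 9, in w2px
    c=optics.calibration(cam);K=np.array(c['camera_matrix']);T=np.array(c['pose'])
ValueError: time passes only in moves, steps and waits
```

```bash
python3 - <<'E'
s=open('h.py').read()
s=s.replace("def px2w","import functools\n@functools.cache\ndef cal(cam): return optics.calibration(cam)\ndef px2w",1).replace("c=optics.calibration(cam);","c=cal(cam);")
open('h.py','w').write(s)
E
python3 f1.py
```

```text
{('b', 'top'): 3, ('c', 'top'): 3, ('b', 'side'): 3, ('c', 'side'): 3, ('s', 'side'): 3, ('s', 'top'): 2}
[ 0.5269 -0.2633  0.142 ] [0.5109 0.2461 0.05  ]
cap (array([ 0.5288, -0.2672,  0.1246]), np.float64(67.9375))
['top'] bottle (array([ 0.5289, -0.2671,  1.043 ]), np.float64(91.125))
['top'] stand (array([0.5158, 0.2538, 0.4346]), np.float64(65.75))
['side'] bottle (array([ 0.5273, -0.2689,  1.256 ]), np.float64(100.1875))
['side'] stand (array([0.5147, 0.2544, 0.4316]), np.float64(177.85416666666669))
['top', 'side'] bottle (array([ 0.5286, -0.2677,  1.2006]), np.float64(214.375))
['top', 'side'] stand (array([0.5152, 0.2544, 0.4323]), np.float64(270.5625))
3.2
```

Run:
```python
from h import *
print(np.round(tool([.5287,-.2677,.27]),4),np.round(w2px('top',[.3,-.5,.1]),0), np.round(px2w('top',(615,345),.1),3))
```

```text
[ 0.414  -0.2009 -0.0387] [592. 376.] [ 0.367 -0.556  0.1  ]
```

```bash
python3 -m inch '[0,0,0,0,0,-0.04,0, 0,0,0,0.414,-0.201,-0.04,0, 0,0,0,0.414,-0.201,-0.04,0, 0,0,0,0.414,-0.201,-0.04,0, 0,0,0,0.414,-0.201,-0.04,0, 0,0,0,0.414,-0.201,-0.04,0, 0,0,0,0.414,-0.201,-0.04,0, 0,0,0,0.414,-0.201,-0.04,0, 0,0,0,0.414,-0.201,-0.02,0, 0,0,0,0.414,-0.201,0.03,0, 0,0,0,0.414,-0.201,0.03,0]' 60
python3 - <<'E'
from h import *
im=optics.read_camera('side');cv2.imwrite('pics/s1.png',cv2.resize(im[80:220,260:440,::-1],None,fx=4,fy=4,interpolation=cv2.INTER_CUBIC))
print(status.state(),tool([.5287,-.2677,.108]))
E
```

```text
clock: 4.58
tool_pos: [0.5256, -0.2651, 0.1967]
eef_rot: [-3.092, -0.515, 0.013]
wrist_force: [-0.7, 0.3, 0.1]
grip_width: 0.0854
{'clock': 4.625, 'qpos': array([-5.41835149e-01,  2.77815489e-01,  1.74080799e+00, -6.42738858e-05,
        1.12793995e+00,  6.99932300e-01]), 'joint_velocities': array([-0.01278205, -0.03774005, -0.06030456, -0.00165185, -0.00903616,
       -0.00048192]), 'joint_torque': array([ 3.46319005e-01, -3.76497281e+01, -2.52988511e+01,  1.79771462e-02,
        6.18123310e-02,  1.17813474e-04]), 'tool_pos': array([ 0.52730862, -0.2666503 ,  0.19956061]), 'eef_rot': array([-3.09602285, -0.5140299 ,  0.00599295]), 'wrist_force': array([ 0.46527994, -0.97873267,  1.16816766]), 'torque': array([ 0.00160591, -0.01382663, -0.02967452]), 'grip_width': 0.08543893074968101} [0.00127474 0.00178769 0.09155088]
```

View pics/s1.png

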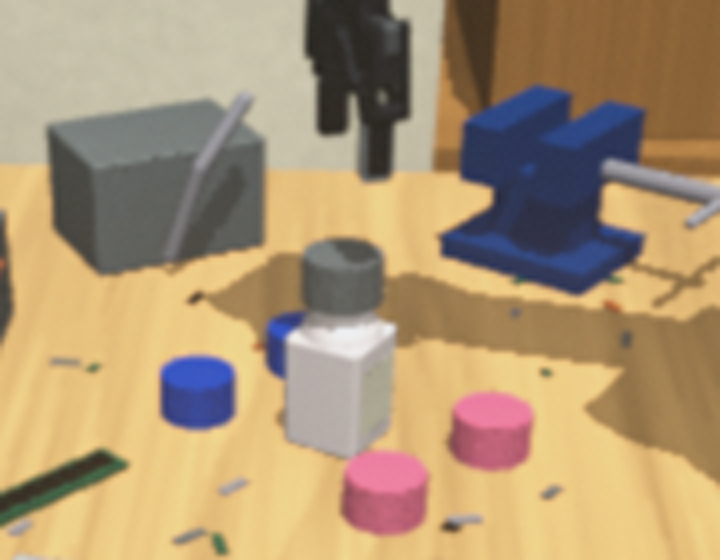

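The gripper hangs straight above the grey-capped bottle. In the crop the bottle's base corners are at about (287,437), (350,452) and (390,425). I'll descend and grip.

```bash
python3 -m inch '[0,0,0,0,0,0.05,0, 0,0,0,0,0,0.085,0, 0,0,0,0,0,0.092,0, 0,0,0,0,0,0.092,0, 0,0,0,0,0,0.092,1, 0,0,0,0,0,0.092,1, 0,0,0,0,0,0.092,1, 0,0,0,0,0,0.092,1, 0,0,0,0,0,0.092,1, 0,0,0,0,0,0.092,1]' 60
python3 - <<'E'
from h import *
P=[px2w('side',(260+(u+.5)/4-.5,80+(v+.5)/4-.5),0)[:2] for u,v in((287,437),(350,452),(390,425))]
for i in(0,1):
    d=P[i+1]-P[i];print(d,np.hypot(*d),np.degrees(np.arctan2(d[1],d[0]))%90)
P=[px2w('top',(445+u/5.08,240+v/5.07),0)[:2] for u,v in((80,88),(35,182),(138,240))]
for i in(0,1):
    d=P[i+1]-P[i];print(d,np.hypot(*d),np.degrees(np.arctan2(d[1],d[0]))%90)
E
```

```text
clock: 5.88
tool_pos: [0.5298, -0.2677, 0.1111]
eef_rot: [3.098, 0.514, 0.003]
wrist_force: [0.1, 1.2, 5.0]
grip_width: 0.055
[-0.04609498  0.01917295] 0.04992343195973751 67.41540104594733
[-0.02854538 -0.04186319] 0.05066917853823229 55.7109764910374
[-0.04589388  0.02286831] 0.051275798789057386 63.513530629010006
[-0.02647641 -0.04823745] 0.05502592452350587 61.23864178238088
```

```bash
python3 -m inch '[0,0,0,0,0,-0.03,1, 0,0,0,0,0,-0.08,1, 0,0,0,0,0,-0.13,1, 0,0,0,0,0,-0.15,1, 0,0,0.03,0.006,-0.02,-0.15,1, 0,0,0.08,0.019,-0.06,-0.15,1, 0,0,0.14,0.033,-0.105,-0.15,1, 0,0,0.2,0.047,-0.15,-0.15,1, 0,0,0.26,0.062,-0.2,-0.15,1, 0,0,0.33,0.078,-0.25,-0.15,1, 0,0,0.39,0.094,-0.3,-0.15,1, 0,0,0.46,0.109,-0.35,-0.15,1, 0,0,0.52,0.123,-0.395,-0.15,1, 0,0,0.57,0.137,-0.44,-0.15,1, 0,0,0.63,0.15,-0.48,-0.15,1, 0,0,0.65,0.156,-0.498,-0.15,1, 0,0,0.65,0.156,-0.498,-0.15,1, 0,0,0.65,0.156,-0.498,-0.15,1]' 60
python3 - <<'E'
from h import *
for n in('side','top'):
    im=optics.read_camera(n);cv2.imwrite(f'pics/{n}2f.png',im[:,:,::-1])
    for l in('bottle_foot','cap_center','stand_seat'):
        print(n,l,[(round(d['confidence'],2),np.round(d['location']),d['region'].sum()) for d in optics.cut_out(l,n)][:5])
a=cv2.resize(cv2.imread('pics/side2f.png')[170:370,250:450],(600,600),interpolation=cv2.INTER_CUBIC)
cv2.imwrite('pics/s2.png',a)
print(status.state())
E
```

```text
clock: 8.12
tool_pos: [0.5151, 0.2531, 0.2586]
eef_rot: [3.1, -0.502, -0.001]
wrist_force: [-0.3, 0.1, -3.5]
grip_width: 0.0545
side bottle_foot [(0.92, array([347., 242.]), np.int64(2360))]
side cap_center [(0.7, array([381., 188.]), np.int64(372)), (0.66, array([357., 201.]), np.int64(604)), (0.56, array([307., 178.]), np.int64(306))]
side stand_seat [(0.79, array([344., 312.]), np.int64(4128)), (0.2, array([358., 199.]), np.int64(598))]
top bottle_foot [(0.72, array([298., 186.]), np.int64(1529)), (0.68, array([231., 277.]), np.int64(102)), (0.33, array([422., 190.]), np.int64(720))]
top cap_center [(0.89, array([514., 257.]), np.int64(578)), (0.84, array([423., 285.]), np.int64(525)), (0.65, array([461., 317.]), np.int64(552)), (0.6, array([479., 231.]), np.int64(518)), (0.46, array([232., 267.]), np.int64(64))]
top stand_seat [(0.56, array([263., 278.]), np.int64(973))]
{'clock': 8.525, 'qpos': array([ 3.81287215e-01,  1.86463531e-01,  1.72671817e+00, -3.79064146e-05,
        1.22819606e+00,  2.27404907e+00]), 'joint_velocities': array([ 0.00367339,  0.00050122, -0.00243479, -0.00062249,  0.00087852,
       -0.00182613]), 'joint_torque': array([-3.83466622e-02, -3.84904969e+01, -2.97100550e+01, -7.83049509e-04,
       -1.74001467e-03, -7.21303259e-04]), 'tool_pos': array([0.51570404, 0.25360225, 0.25940841]), 'eef_rot': array([-3.10089650e+00,  5.03528066e-01, -3.18062058e-04]), 'wrist_force': array([ 0.04466074, -0.49695143, -3.11533076]), 'torque': array([-0.09156863, -0.01455141, -0.00651686]), 'grip_width': 0.05444700311375035}
```

View pics/s2.png

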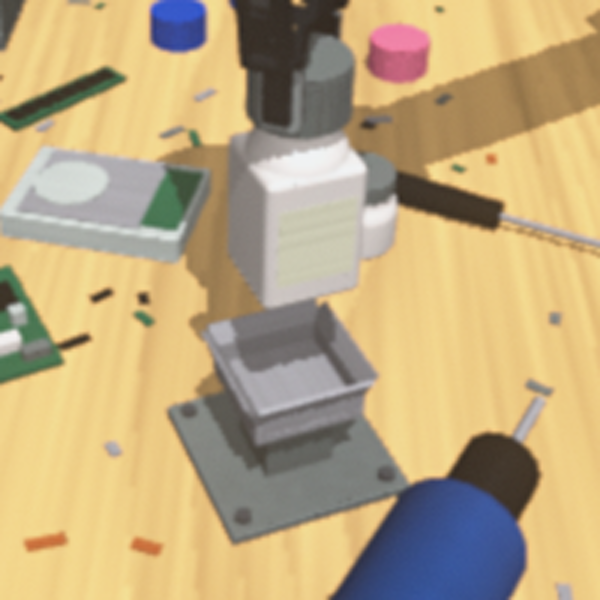

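The bottle hangs upright over the tray. Its lower front edge runs (265,305)-(357,288), while the tray rim's runs (258,415)-(375,378). The yaw seems to be several degrees off, so I'll measure it.

Run:
```python
from fit import *
def ang(a,b,z):
    P=[px2w('side',(250+(u+.5)/3-.5,170+(v+.5)/3-.5),z)[:2] for u,v in(a,b)];d=P[1]-P[0]
    return np.round([*P[0],*P[1],np.hypot(*d),np.degrees(np.arctan2(d[1],d[0]))%90],3)
print('bottle',ang((265,305),(357,288),.15),ang((230,260),(265,305),.15),'shoulder',ang((268,186),(365,170),.235),ang((230,137),(268,186),.235))
print('tray',ang((258,415),(375,378),.086),ang((207,330),(258,415),.086),'plate',ang((237,542),(408,490),.004),ang((170,410),(237,542),.004))
m=0
for k in range(3):
    optics.read_camera('side');m=m+optics.cut_out('bottle_foot','side')[0]['region']/3.
# region includes neck; fit body only with rows below the shoulder line
mod=lambda cam,p:np.maximum(hull(cam,np.r_[sq(p[0],p[1],.06,.15,p[2]),sq(p[0],p[1],.06,.235,p[2])]),hull(cam,np.r_[sq(p[0],p[1],.06,.235,p[2]),circ(p[0],p[1],.02,.25),circ(p[0],p[1],.017,.258)]))
print(fit(mod,{'side':m},(.5152,.254)))
print(status.state()['clock'])
```

```text
bottle [ 0.529  0.289  0.477  0.271  0.055 19.755] [ 0.551  0.25   0.529  0.289  0.045 28.986] shoulder [ 0.529  0.295  0.478  0.277  0.053 19.766] [ 0.551  0.25   0.529  0.295  0.051 26.032]
tray [ 0.531  0.311  0.463  0.275  0.076 27.64 ] [ 0.565  0.239  0.531  0.311  0.08  25.691] plate [ 0.541  0.335  0.437  0.286  0.114 24.941] [ 0.591  0.227  0.541  0.335  0.119 25.093]
(array([0.51571203, 0.25635882, 0.29724529]), np.float64(463.14583333333337))
8.825
```

Run:
```python
from fit import *
im=cv2.imread('pics/side2f.png')
g=cv2.cvtColor(im,cv2.COLOR_BGR2GRAY)[170:300,310:385];g=cv2.resize(g,None,fx=4,fy=4,interpolation=cv2.INTER_CUBIC)
L=cv2.createLineSegmentDetector(0).detect(g)[0][:,0]
for l in L:
    n=np.hypot(l[2]-l[0],l[3]-l[1])
    if n<45: continue
    q=[(310+l[i]/4-.375,170+l[i+1]/4-.375) for i in(0,2)]
    o=[]
    for z in(.15,.235):
        a,b=[px2w('side',p,z)[:2] for p in q];d=b-a;o.append(round(np.degrees(np.arctan2(d[1],d[0]))%90,1))
    print(np.round(q,1).ravel(),round(n/4,1),o)
```

```text
[329.5 191.9 328.  172.6] 19.4 [np.float64(5.2), np.float64(5.2)]
[331.3 208.9 331.8 193.2] 15.7 [np.float64(1.9), np.float64(1.9)]
[318.2 171.  318.2 182.9] 11.9 [np.float64(4.2), np.float64(4.2)]
[358.  270.1 375.5 294.6] 30.1 [np.float64(25.1), np.float64(25.1)]
[370.8 238.  371.7 225.4] 12.6 [np.float64(86.2), np.float64(86.2)]
[368.2 188.2 366.4 209.2] 21.0 [np.float64(86.5), np.float64(86.5)]
[384.2 197.9 373.  194.9] 11.6 [np.float64(63.9), np.float64(63.9)]
[338.2 272.6 354.9 268.4] 17.3 [np.float64(25.0), np.float64(25.0)]
[332.4 225.1 339.7 234.4] 11.8 [np.float64(26.3), np.float64(26.3)]
[364.  297.2 357.7 287.6] 11.4 [np.float64(24.6), np.float64(24.6)]
[364.2 214.8 335.1 215.2] 29.1 [np.float64(4.9), np.float64(4.9)]
[347.3 193.5 346.6 211.6] 18.1 [np.float64(0.1), np.float64(0.1)]
[364.7 216.  351.6 220.2] 13.7 [np.float64(33.1), np.float64(33.1)]
[321.5 289.2 326.8 299.4] 11.5 [np.float64(23.4), np.float64(23.4)]
[354.6 182.4 350.8 195.2] 13.3 [np.float64(82.3), np.float64(82.3)]
[317.1 228.  310.8 241.7] 15.1 [np.float64(79.6), np.float64(79.6)]
[338.3 234.5 337.3 271. ] 36.6 [np.float64(1.1), np.float64(1.1)]
[359.4 284.3 367.7 296.2] 14.5 [np.float64(25.5), np.float64(25.5)]
[349.6 210.7 350.1 197.9] 12.8 [np.float64(89.8), np.float64(89.8)]
[349.8 231.8 369.6 227.5] 20.3 [np.float64(24.3), np.float64(24.3)]
[336.8 209.2 336.8 197. ] 12.2 [np.float64(2.0), np.float64(2.0)]
```

The edge detector puts the bottle at 24–26° and the tray at about 25°, so the yaw is fine. I'll lower it now.

```bash
python3 -m inch '[0,0,0,0,0,0.02,1, 0,0,0,0,0,0.045,1, 0,0,0,0,0,0.06,1, 0,0,0,0,0,0.07,1, 0,0,0,0,0,0.076,1, 0,0,0,0,0,0.082,1, 0,0,0,0,0,0.086,1, 0,0,0,0,0,0.086,1]' 60
python3 - <<'E'
from rig import status
s=status.state();print(s['tool_pos'],s['wrist_force'],s['torque'])
E
```

```text
clock: 9.82
tool_pos: [0.5154, 0.254, 0.1732]
eef_rot: [3.101, -0.502, -0.0]
wrist_force: [0.6, 0.0, -3.1]
grip_width: 0.0541
[0.51543452 0.25404901 0.17315977] [ 0.55068604  0.03468541 -3.14181204] [-0.01979808  0.02811163  0.0094846 ]
```

```bash
python3 -m inch '[0,0,0,0,0,0.0015,1, 0,0,0,0,0,0.003,1, 0,0,0,0,0,0.003,1]' 60; python3 -m inch '[0,0,0,0,0,0.001,1, 0,0,0,0,0,0.001,1]' 60
```

```text
clock: 10.2
tool_pos: [0.5167, 0.2547, 0.1718]
eef_rot: [-3.099, 0.502, -0.004]
wrist_force: [-0.1, 1.5, 2.5]
grip_width: 0.0543
clock: 10.45
tool_pos: [0.517, 0.2552, 0.1711]
eef_rot: [-3.098, 0.502, -0.005]
wrist_force: [0.3, 1.6, 5.9]
grip_width: 0.0545
```

```bash
python3 -m inch '[0,0,0,0,0,0,1, 0,0,0,0,0,0,1]' 60
python3 - <<'E'
from fit import *
im=optics.read_camera('side')[:,:,::-1].copy()
s=cv2.resize(im[200:360,270:430],(640,640),interpolation=cv2.INTER_CUBIC)
cv2.imwrite('pics/s3.png',s[:560])
x,y,t=.5152,.2544,.4345
print('expected top body corners px(crop)',[np.round((w2px('side',p)-[270,200])*4+1.5) for p in sq(x,y,.06,.145,t)])
E
```

```text
clock: 10.7
tool_pos: [0.517, 0.2552, 0.1711]
eef_rot: [-3.098, 0.502, -0.005]
wrist_force: [-0.2, 1.9, 6.2]
grip_width: 0.0548
expected top body corners px(crop) [array([270., 304.]), array([218., 222.]), array([341., 192.]), array([400., 271.])]
```

View pics/s3.png

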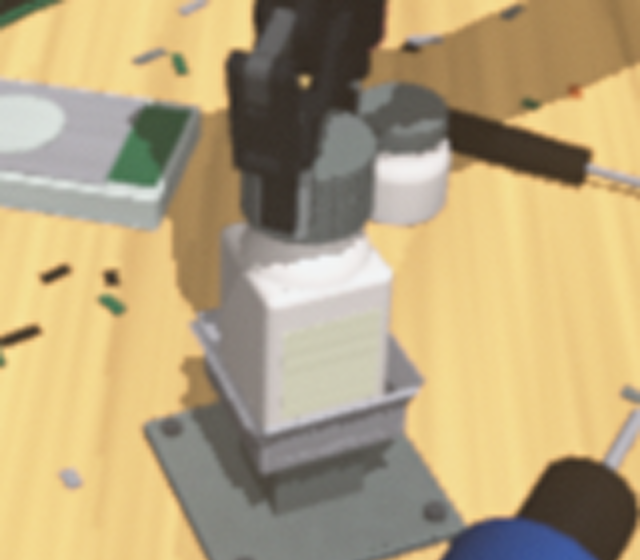

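Seated: the body-top corners show at (268,303) and (390,270), against expected (270,304) and (400,271), the latter rounded. Next I'll push with a firmer grip.

```bash
python3 -m inch '[0,0,0,0,0,0,1, 0,0,0,0,0,0,1, 0,0,0,0,0,0.003,1, 0,0,0,0,0,0.006,1, 0,0,0,0,0,0.009,1, 0,0,0,0,0,0.011,1, 0,0,0,0,0,0.011,1, 0,0,0,0,0,0.011,1]' 100
python3 - <<'E'
from rig import status
s=status.state();print(s['tool_pos'],s['wrist_force'],s['torque'])
E
```

```text
clock: 11.75
tool_pos: [0.5175, 0.2562, 0.1654]
eef_rot: [-3.097, 0.502, -0.006]
wrist_force: [-9.0, 0.9, 26.3]
grip_width: 0.0541
[0.51746989 0.25619957 0.16539015] [-9.00345197  0.8573106  26.32605723] [-0.09773779  1.46884284 -0.01779016]
```

```bash
python3 -m inch '[0,0,-0.1,0,0,0,1, 0,0,-0.2,0,0,0,1, 0,0,-0.3,0,0,0,1, 0,0,-0.4,0,0,0,1, 0,0,-0.5,0,0,0,1, 0,0,-0.6,0,0,0,1, 0,0,-0.7,0,0,0,1, 0,0,-0.8,0,0,0,1, 0,0,-0.9,0,0,0,1, 0,0,-1,0,0,0,1, 0,0,-1.05,0,0,0,1, 0,0,-1.05,0,0,0,1]' 100
python3 - <<'E'
from rig import status
s=status.state();print(s['tool_pos'],s['qpos'][5],s['wrist_force'],s['torque'])
E
```

```text
clock: 13.25
tool_pos: [0.519, 0.256, 0.1652]
eef_rot: [-2.934, -1.12, -0.014]
wrist_force: [-5.7, 0.5, 23.6]
grip_width: 0.054
[0.51900044 0.25602686 0.16519466] 1.2239922867100719 [-5.70554564  0.47915408 23.61839851] [-0.15457916  0.74868015 -0.04428057]
```

```bash
python3 -m inch '[0,0,0,0,0,-0.005,1, 0,0,0,0,0,-0.01,1, 0,0,0,0,0,-0.015,1, 0,0,0,0,0,-0.02,1, 0,0,0,0,0,-0.025,1, 0,0,0,0,0,-0.025,1]' 100
python3 - <<'E'
from rig import status,optics
import cv2
s=status.state();print(s['tool_pos'],s['wrist_force'],s['torque'])
im=optics.read_camera('side')[200:360,270:430,::-1]
cv2.imwrite('pics/s4.png',cv2.resize(im,(600,600),interpolation=cv2.INTER_CUBIC))
E
```

```text
clock: 14.0
tool_pos: [0.5155, 0.2539, 0.1832]
eef_rot: [2.935, 1.12, -0.0]
wrist_force: [0.7, -0.2, 0.5]
grip_width: 0.0537
[0.51553147 0.25386079 0.18317808] [ 0.73117491 -0.16710448  0.46401173] [ 0.05434966 -0.06444446  0.01957392]
```

View pics/s4.png

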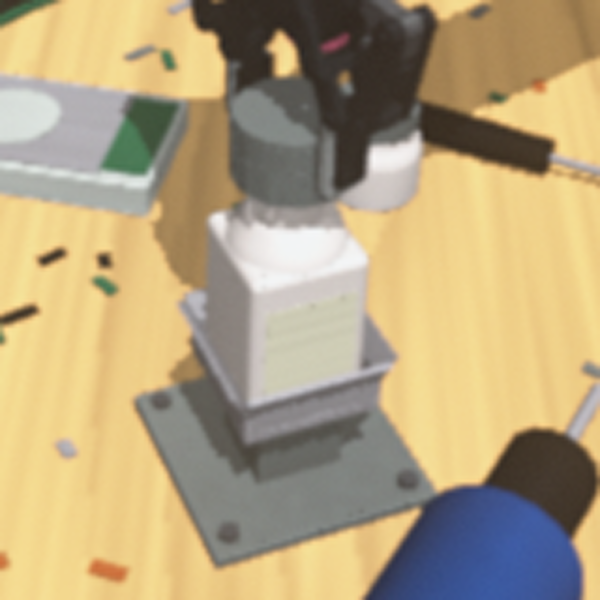

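The cap is off its locks: the neck shows beneath it at about (290,215), and the bottle is still seated with wrist force near zero. I'll raise the cap another 80 mm.

```bash
python3 -m inch '[0,0,0,0,0,-0.01,1, 0,0,0,0,0,-0.03,1, 0,0,0,0,0,-0.05,1, 0,0,0,0,0,-0.07,1, 0,0,0,0,0,-0.08,1, 0,0,0,0,0,-0.08,1, 0,0,0,0,0,-0.08,1, 0,0,0,0,0,-0.08,1]' 100
python3 - <<'E'
from fit import *
s=status.state();print(s['tool_pos'],s['wrist_force'],s['grip_width'])
im=optics.read_camera('side')[160:360,270:430,::-1]
cv2.imwrite('pics/s5.png',cv2.resize(im,(480,600),interpolation=cv2.INTER_CUBIC))
E
```

```text
clock: 15.05
tool_pos: [0.5149, 0.2538, 0.2621]
eef_rot: [2.935, 1.12, -0.003]
wrist_force: [1.1, -0.3, -0.4]
grip_width: 0.0537
[0.5148942  0.25380952 0.26212575] [ 1.13055923 -0.33929965 -0.37972058] 0.053708707747270955
```

View pics/s5.png

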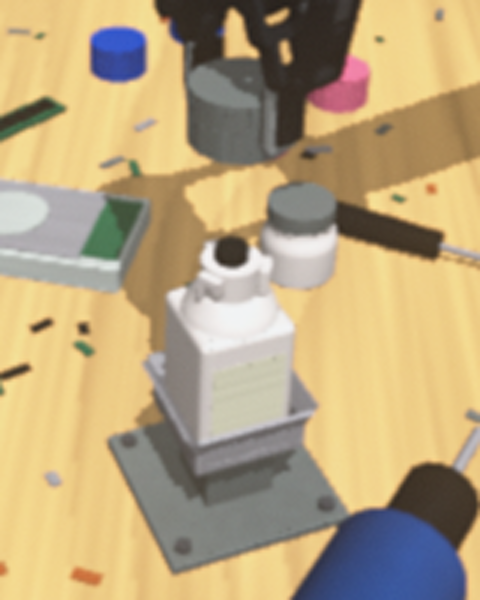

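The grey cap is held upright at (235,110), clear above the open neck at (233,255). The bottle is seated and the jar, hard drive and screwdriver look undisturbed. I'm handing in.

```bash
python3 -c "
from rig import job
print(job.sign_off())"
```

```text
the job is handed in; nothing more can be done
None
```

I picked the bottle up by its grey cap and seated it in the stand's tray. I then pushed the cap down to its stop, twisted it about 60° counter-clockwise and lifted it off. I handed the job in at about 15 s on the robot's clock; no verdict was reported.

- **Seating:** The bottle made contact at the expected height, with the tool at 0.171 m. The corners at the top of its body appeared where they should in the side picture, and it was still seated after the cap came off.
- **Cap:** It is gripped at 100 N with the jaws 54 mm apart. It is upright and its rim is about 8 cm above the open neck by the tool height, roughly centred over it. The wrist force was close to zero.
- **Bystanders:** The jar, hard drive and screwdriver look undisturbed in the last picture. I did not check the circuit board, drill and memory board again at the end, but nothing was moved near them.
- **Checks that disagreed:** The bottle's angle in my hand came out differently by method: 17° from the outline fit, 20–29° from corners read by eye, and 24–26° from detected edges. I went by the edges, which matched the tray's 25°, and the bottle dropped in cleanly.
- **Sideways force:** The wrist showed about 9 N sideways during the push, which went away once the cap was free.

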